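# Build the sieve tower on the shaker

## Robot

A 6-joint arm with a two-finger parallel gripper is mounted at the origin on a cart in front of the work surface, level with it; the furniture and walls round the work are solid. World frame = base frame: x ahead of the robot, y to its left, z up, the work surface at z = 0. Lengths are in m, angles in rad, forces in N, time in s.
With the tool pointing down it reaches from about 0.375 to 0.975 m from the base axis. Payload 3.8 kg.
Tool frame: the origin (TCP) lies at the very end of the fingers, on their centre line; the grasp point (between the pads) lies 19 mm behind it; z points along the fingers, y is the line along which they close (so a half turn about z gives the same grasp; the last joint's range is limited). The gripper opens to 88 mm and grips with 3 to 60 N. Pads are 18 mm wide; open, the fingers measure 123 mm over their backs; the gripper's body (75 mm by 187 mm) begins 45 mm behind the grasp point.
Start: joints at [1.096, 0.264, 1.604, -0, 1.274, -0.037], TCP at [0.286, 0.611, 0.239] pointing down, gripper open.
Joint ranges: [-2.63, 2.63], [-0.94, 2.18], [0.31, 2.57], [-1.31, 4.45], [0, 2.66], [-2.55, 2.55]. Speed limits (rad/s): [2.57, 2.57, 3.14, 3.14, 3.14, 3.14].

## Interface

Orientations are given as a rotation vector (axis times angle).
In Python, from workcell import readout, optics, hand_in gives the robot as it stands.
- The arm moves only by the tool drive_tool, never from a script. Its argument "steps" is a list of rows, each an object with "linear": the shift along the tool's x, y, z in units of 0.3 m (1.0 is 0.3 m), a list of three; "spin": the turn about the tool's z in units of pi rad (1.0 is pi rad). A call has 1 to 8 rows; each row shifts and turns the commanded pose from where the row before left it, along the tool's axes as they then stand; what a row does not reach is not made up. A row lasts 1/8 s, in which the tool goes at most 62.5 mm and 10.7 degrees, less where a joint would pass 70% of its speed; a pose out of reach is approached as far as the arm can. A call with a number of a shift or a turn outside -1 to 1 is refused whole. A call with a gripper value outside its range is refused whole. "jaw" is the closure, from -1 (fully open) to 1 (shut), so that 0 is half open, set as the call begins (left out, the last holds). The fingers move at their own pace and stop on an object; "grip_force" is the grip in N (left out, the last holds). Time passes only in rows, so rows that do not move let the fingers close. It gives the time, the measured TCP pose, the force, the opening and the grip force at its end, in the units of the state.
- readout.sense(): the state, without advancing time (a new reading comes with each control period).
- optics.snapshot(name): name is "scene" or "top"; returns (picture, depth): 480x640x3 uint8, blue, green, red; 480x640 float32, m along the optical axis (not along the pixel's ray), 0 where there is no reading.
- optics.calibration(name): a dict with "vertical_fov" (degrees; the focal length in pixels is half the picture's height over the tangent of half this angle, whatever the lens; pixels are square), "cx", "cy" (the principal point, pixels), "k1" (the pictures are not rectified: a ray, as slopes to the right and down, at radius r is drawn at 1 + k1 r^2 times it, then the intrinsics apply), "R" (3x3) and "t" (3): a world point X has camera coordinates R X + t. Camera axes: x right, y down, z forward; pixel columns grow to the right and rows downward; lengths in m; the calibration is good to about 2 mm. A picture is of the moment at which its call begins. calibration takes no time and is no camera call.
- hand_in(): hands the job in; it is judged then, once.
The state is a dict: "time": time; "joint_pos": joint angles; "joint_vel": joint speeds; "tau": joint torques, N m; "eef_pos": TCP position; "tool_rot": TCP orientation; "contact_force": force on the tool from outside, world axes, zero at the start; "wrist_torque": the same for the moment, N m; "grip_width": opening from 0.0 (shut) to 1.0 (fully open); "grasp_force": force on a finger pad.
Only numpy, scipy, OpenCV 4.12 (cv2) and the standard library are available. Lean on these libraries where they do the work, as an engineer would, in place of code of your own. Each camera call takes 0.05 s, during which the arm holds its last target. There are 200 camera calls.

## Task

Set up the sieve tower on the round grey shaker: first the black pan in the shaker's steel ring, on it the fine sieve (blue), then the coarse sieve (red), and last the white lid, each fully seated in the one below. Leave the medium sieve (yellow) and the glass beaker standing where they are.

Things in the scene. Friction and masses are not known exactly. Their poses are not given: they have to be found in the camera images.
- pan: Round pan, all black plastic. 30 mm high: tapered spigot z 0-7 mm (radius 17 at the foot, 21.5 at its top), then a cylindrical frame z 7-30, 56 mm across. Open top, bore radius 23, 18 deep, takes the next part's spigot; seated, that part's origin is 23 mm above this one's, its z = 7 shoulder on this rim. Stands on the bench; origin at the centre of its underside, z up; any yaw. About 70 g.
- fine_sieve: Fine sieve, round, blue, close steel mesh. 30 mm high: tapered spigot z 0-7 mm (radius 17 at the foot, 21.5 at its top), then a cylindrical frame z 7-30, 56 mm across. Open top, bore radius 23, 18 deep, takes the next part's spigot; seated, that part's origin is 23 mm above this one's, its z = 7 shoulder on this rim. Stands on the bench; origin at the centre of its underside, z up; any yaw. About 60 g.
- coarse_sieve: Coarse sieve, round, red, wide steel mesh. 30 mm high: tapered spigot z 0-7 mm (radius 17 at the foot, 21.5 at its top), then a cylindrical frame z 7-30, 56 mm across. Open top, bore radius 23, 18 deep, takes the next part's spigot; seated, that part's origin is 23 mm above this one's, its z = 7 shoulder on this rim. Stands on the bench; origin at the centre of its underside, z up; any yaw. About 60 g.
- lid: White round lid, 37 mm high: tapered spigot below as on the sieves (z 0-7 mm), white disc 56 mm across (z 7-13), and on its middle an upright black cylindrical knob, 18 mm in diameter (z 13-37), to hold it by. Seated, its origin is 23 mm above that of the sieve it closes. Stands on its spigot on the bench. Origin at the centre of its underside, z up. About 50 g.
- shaker: Sieve shaker base, fixed to the bench: round grey housing 120 mm across with an aluminium plate on top (41 mm high) and a black control box on its front side (-x, out to 70 mm from the axis). Origin at the centre of its underside, z up.
- shaker_seat (a point): Centre of the upper rim of the shaker's steel locating ring, 50 mm above the bench; the ring has radius 28 mm, bore radius 23 mm and stands 9 mm above the plate round it. It takes the pan's spigot: seated, the pan's origin lies 7 mm below this point, its shoulder on the ring. z up.
- medium_sieve: Medium sieve, yellow plastic frame, same size and shape as the blue and red sieves. Not needed: it stays where it stands on the bench. Origin at the centre of its underside.
- beaker: Clear glass beaker, 53 mm across, 70 mm high, standing on the bench. Not needed: it stays where it stands. Origin at the centre of its underside.

How it is judged:
By the outcome, as a careful person would: the job done as asked, in the order asked, and still so for the second after the job is handed in, with the robot touching nothing.
It also fails if it takes over 96 s, if anything falls off the work surface, if the arm or the gripper's body presses on something with over 40 N, if the wrist force passes 120 N, or if a joint passes its speed limit or range.

## Working session

There is one attempt and no reset: what is moved stays moved. The work goes in short steps, Python scripts to look and compute and a tool call to move; the robot and the scene stay as the last step left them, time stands still between calls to the robot, and variables do not carry over. Pictures are saved under pics/ and viewed, at most 14 in all, crops included, and the job is handed in when it is done.

Besides the shell and the picture viewer there is one more tool, called after "Request:" as name(argument=value, ...) on one line, values as JSON. drive_tool: Moves the arm, as the interface text tells. Its arguments: {"type":"object","properties":{"steps":{"type":"array"},"jaw":{"type":"number"},"grip_force":{"type":"number"}},"required":["steps"]}

```bash
mkdir -p pics; ls; python3 - <<'E'
from workcell import readout, optics
import cv2,numpy as np
print(readout.sense())
for n in("scene","top"):
    p,d=optics.snapshot(n); cv2.imwrite(f"pics/{n}0.png",p); np.save(f"{n}0.npy",d)
    print(n,optics.calibration(n))
E
```

```text
pics
{'time': 0.0, 'joint_pos': array([ 1.09611915e+00,  2.64721081e-01,  1.60535659e+00, -1.14292792e-05,
        1.27366579e+00, -3.68636777e-02]), 'joint_vel': array([ 0.00170617, -0.00131094, -0.00124151, -0.00013108,  0.0005659 ,
        0.00020014]), 'tau': array([ 2.41687812e-03, -5.02113247e+01, -3.56873953e+01,  7.27700489e-02,
        2.94384698e-02, -1.82311906e-04]), 'eef_pos': array([0.28583878, 0.61072531, 0.23741899]), 'tool_rot': array([-0.68211501, -3.0660986 ,  0.00327236]), 'contact_force': array([-0.07328831, -0.21022829, -0.30772401]), 'wrist_torque': array([-0.03286068,  0.03137634, -0.02481968]), 'grasp_force': 0.0, 'grip_width': 1.0020046028413676}
scene {'vertical_fov': 52.15626391115167, 'cx': 320.8266745723059, 'cy': 230.67634308726358, 'k1': -0.03778932841698371, 'R': array([[-0.99728604,  0.0729582 ,  0.00988172],
       [ 0.05632843,  0.84252643, -0.53570171],
       [-0.04740944, -0.53369121, -0.84434947]]), 't': array([ 0.53653878, -0.01223516,  0.99440061])}
top {'vertical_fov': 43.121722586406776, 'cx': 317.58021367253696, 'cy': 235.8222458326537, 'k1': 0.02923122633833493, 'R': array([[-0.01772279, -0.99967078,  0.0185533 ],
       [-0.98083343,  0.01378162, -0.19436013],
       [ 0.19404044, -0.0216423 , -0.98075477]]), 't': array([-0.01213792,  0.5374356 ,  0.97416987])}
```

View pics/scene0.png

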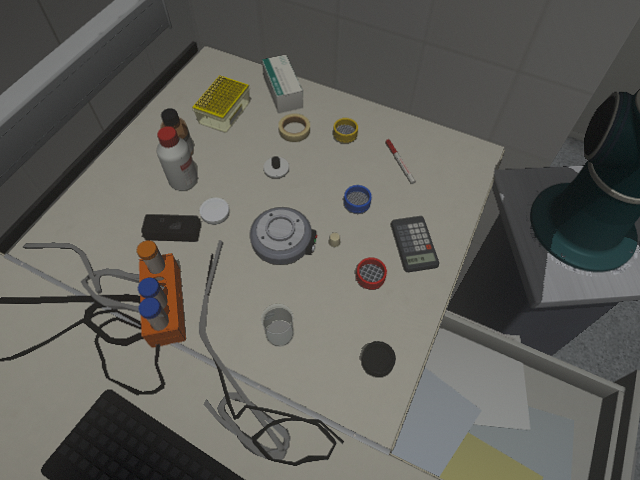

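View pics/top0.png

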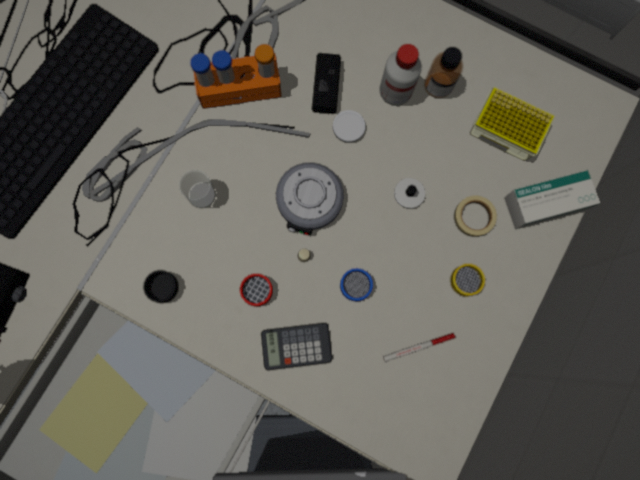

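The scene view shows the pan at (378,359), red (371,273), blue (357,199), lid (276,166), shaker (282,235), yellow (345,130) and beaker (278,325). In the top view the same parts are at (161,286), (257,290), (357,285), (410,193), (310,195), (468,280) and (200,190). Next I fit the rims from the depth of both views.

```bash
cat > h.py <<'E'
from workcell import readout, optics
import cv2,numpy as np
from scipy.optimize import least_squares
def cloud(n,d=None):
    c=optics.calibration(n)
    if d is None: p,d=optics.snapshot(n)
    f=240/np.tan(np.radians(c["vertical_fov"]/2)); K=np.array([[f,0,c["cx"]],[0,f,c["cy"]],[0,0,1.]])
    v,u=np.mgrid[0:480,0:640]
    r=cv2.undistortPoints(np.stack([u,v],-1).reshape(-1,1,2).astype(float),K,np.array([c["k1"],0,0,0.])).reshape(480,640,2)
    X=np.dstack([r*d[...,None],d])
    W=(X-c["t"])@c["R"]; W[d<=0]=np.nan
    return W
def rim(W,xy,rad=.045,band=.006,R=.028,zmax=1.):
    P=W.reshape(-1,3); P=P[~np.isnan(P[:,0])]; P=P[(np.hypot(*(P[:,:2]-xy).T)<rad)&(P[:,2]<zmax)]
    zt=np.percentile(P[:,2],97); Q=P[P[:,2]>zt-band]
    # outer edge points per direction, robust circle of known radius
    c=Q[:,:2].mean(0)
    for _ in range(3):
        a=np.arctan2(*(Q[:,:2]-c).T[::-1]); r=np.hypot(*(Q[:,:2]-c).T); b=((a+np.pi)/(2*np.pi)*36).astype(int)
        E=np.array([Q[b==k][np.argmax(r[b==k]),:2] for k in set(b)])
        s=least_squares(lambda q:np.hypot(*(E-q[:2]).T)-q[2],[*c,R],loss="soft_l1",f_scale=.001); c=s.x[:2]
    return s.x,zt,np.median(Q[:,2]),len(Q)
E
python3 - <<'E'
from h import *
T=cloud("top",np.load("top0.npy")); S=cloud("scene",np.load("scene0.npy"))
for n,(a,b),(e,f),R in [("pan",(161,286),(378,359),.028),("red",(257,290),(371,273),.028),("blue",(357,285),(357,199),.028),("yellow",(468,280),(345,130),.028),("liddisc",(410,193),(276,166),.028),("shaker",(310,195),(282,235),.028),("beaker",(200,190),(278,325),.0265),("cork",(304,255),(334,240),.008)]:
    for W,(u,v) in ((T,(a,b)),(S,(e,f))):
        w=np.nanmedian(W[v-2:v+3,u-2:u+3].reshape(-1,3),0)
        s,zt,zm,k=rim(W,w[:2],.02 if n=="cork" else .045,.006)
        print(n,w.round(3),"fit",s.round(4),round(zt,4),round(zm,4),k)
print("bench",np.nanmedian(T[330:345,350:380,2]),np.nanmedian(S[180:190,300:330,2]))
E
```

```text
pan [0.461 0.249 0.012] fit [0.4604 0.2474 0.0273] 0.0311 0.0296 276
pan [0.459 0.25  0.01 ] fit [0.4606 0.2518 0.0276] 0.0296 0.0283 299
red [0.451 0.085 0.012] fit [0.4518 0.0858 0.0274] 0.0312 0.0298 259
red [0.45  0.085 0.011] fit [0.4521 0.089  0.0276] 0.0301 0.0286 236
blue [ 0.457 -0.088  0.013] fit [ 0.4581 -0.0855  0.0274] 0.0317 0.0303 258
blue [ 0.457 -0.087  0.011] fit [ 0.4585 -0.0826  0.0272] 0.0298 0.0281 197
yellow [ 0.463 -0.282  0.012] fit [ 0.4637 -0.2773  0.0273] 0.0313 0.03 271
yellow [ 0.462 -0.281  0.011] fit [ 0.464  -0.2751  0.0274] 0.0299 0.028 171
liddisc [ 0.615 -0.185  0.036] fit [ 0.6215 -0.1864  0.0079] 0.0363 0.0372 86
liddisc [ 0.621 -0.177  0.021] fit [ 0.6223 -0.1838  0.0074] 0.0355 0.0359 54
shaker [ 0.612 -0.009  0.042] fit [ 0.6159 -0.0081  0.0283] 0.0514 0.0497 288
shaker [0.613 0.009 0.041] fit [ 0.6163 -0.0049  0.0275] 0.0498 0.0485 240
beaker [0.634 0.187 0.003] fit [0.6253 0.185  0.0261] 0.0699 0.0689 181
beaker [0.627 0.173 0.003] fit [0.6257 0.1876 0.0263] 0.0689 0.0677 191
cork [0.51  0.003 0.022] fit [0.5121 0.0035 0.009 ] 0.0242 0.0218 101
cork [0.514 0.014 0.02 ] fit [0.5133 0.0062 0.0086] 0.0221 0.0204 78
bench 0.0006039671094483377 -0.0008532939091237259
```

Request:
drive_tool(steps=[{"linear": [0,0,0],"spin": -0.0465},{"linear": [0,0,0],"spin": -0.0465},{"linear": [0,0,0],"spin": -0.0465},{"linear": [-0.083,-0.172,0],"spin": 0},{"linear": [-0.083,-0.172,0],"spin": 0},{"linear": [-0.083,-0.172,0],"spin": 0},{"linear": [-0.083,-0.172,0],"spin": 0},{"linear": [-0.083,-0.172,0],"spin": 0}], jaw=-1, grip_force=20)

```text
time: 1.1
eef_pos: [0.411, 0.3515, 0.2383]
tool_rot: [0.001, -3.141, 0.001]
contact_force: [0.3, 1.2, 0.9]
grip_width: 1.005
grasp_force: 0.0
```

Request:
drive_tool(steps=[{"linear": [-0.083,-0.172,0],"spin": 0},{"linear": [-0.083,-0.172,0],"spin": 0},{"linear": [0,0,0.2],"spin": 0},{"linear": [0,0,0.2],"spin": 0},{"linear": [0,0,0],"spin": 0},{"linear": [0,0,0],"spin": 0}])

```text
time: 1.85
eef_pos: [0.4615, 0.2508, 0.1202]
tool_rot: [-0.001, 3.14, 0.001]
contact_force: [0.1, 0.7, 0.7]
grip_width: 0.999
grasp_force: 0.0
```

Request:
drive_tool(steps=[{"linear": [0.003,-0.004,0.17],"spin": 0},{"linear": [0,0,0.13],"spin": 0},{"linear": [0,0,0.07],"spin": 0},{"linear": [0,0,0],"spin": 0},{"linear": [0,0,0],"spin": 0}])

```text
time: 2.48
eef_pos: [0.4622, 0.2504, 0.0105]
tool_rot: [-0.001, 3.137, 0.003]
contact_force: [1.6, 0.1, 0.9]
grip_width: 1.003
grasp_force: 0.0
```

Request:
drive_tool(steps=[{"linear": [0,0,0],"spin": 0},{"linear": [0,0,0],"spin": 0},{"linear": [0,0,0],"spin": 0},{"linear": [0,0,0],"spin": 0},{"linear": [0,0,0],"spin": 0},{"linear": [0,0,0],"spin": 0},{"linear": [0,0,0],"spin": 0},{"linear": [0,0,0],"spin": 0}], jaw=1)

```text
time: 3.48
eef_pos: [0.4599, 0.2491, 0.008]
tool_rot: [-0.001, 3.141, 0.0]
contact_force: [-1.4, -1.1, 4.7]
grip_width: 0.637
grasp_force: 20.0
```

Request:
drive_tool(steps=[{"linear": [0,0,-0.05],"spin": 0},{"linear": [0,0,-0.15],"spin": 0},{"linear": [0,0,-0.15],"spin": 0},{"linear": [-0.13,-0.17,0],"spin": 0},{"linear": [-0.13,-0.17,0],"spin": 0},{"linear": [-0.13,-0.17,0],"spin": 0},{"linear": [-0.13,-0.17,0],"spin": 0},{"linear": [0,0,0],"spin": 0}])

```text
time: 4.47
eef_pos: [0.6142, 0.0468, 0.1135]
tool_rot: [0.007, 3.139, -0.001]
contact_force: [-0.2, -0.3, -0.6]
grip_width: 0.633
grasp_force: 20.0
```

```bash
python3 - <<'E'
from h import *
for n in("top","scene"):
    p,d=optics.snapshot(n); cv2.imwrite(f"pics/{n}1.png",p); W=cloud(n,d)
print(readout.sense()["eef_pos"])
p=cv2.imread("pics/scene1.png"); cv2.imwrite("pics/scene1c.png",cv2.resize(p[120:360,200:460],None,fx=2.4,fy=2.4,interpolation=cv2.INTER_CUBIC))
E
```

```text
[0.61137661 0.0499797  0.11261218]
```

View pics/scene1c.png

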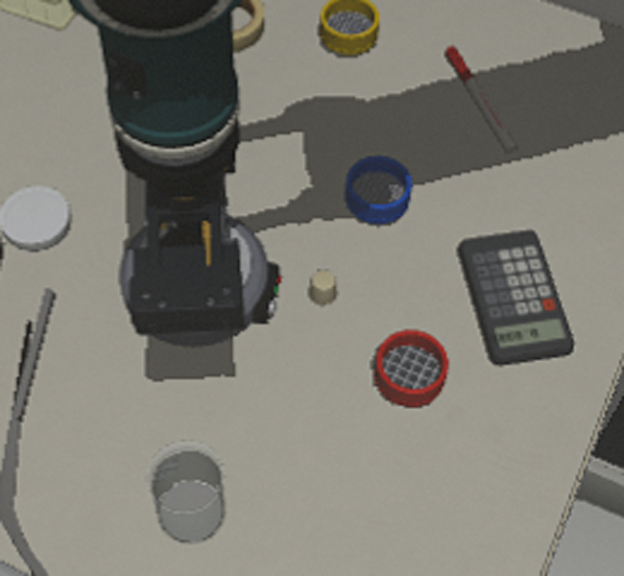

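Request:
drive_tool(steps=[{"linear": [0,-0.173,0],"spin": 0},{"linear": [0,0,0],"spin": 0},{"linear": [0,0,0.1],"spin": 0},{"linear": [0,0,0.06],"spin": 0},{"linear": [0,0,0],"spin": 0},{"linear": [0,0,0],"spin": 0},{"linear": [0,0,0],"spin": 0}])

```text
time: 5.45
eef_pos: [0.6126, -0.0011, 0.0659]
tool_rot: [-0.001, 3.14, -0.0]
contact_force: [1.4, 0.9, -0.9]
grip_width: 0.631
grasp_force: 20.0
```

Request:
drive_tool(steps=[{"linear": [0,0,0.02],"spin": 0},{"linear": [0,0,0.015],"spin": 0},{"linear": [0,0,0.01],"spin": 0},{"linear": [0,0,0],"spin": 0},{"linear": [0,0,0],"spin": 0}])

```text
time: 6.08
eef_pos: [0.614, -0.0027, 0.0528]
tool_rot: [-0.001, 3.137, -0.003]
contact_force: [1.1, -5.6, 4.9]
grip_width: 0.639
grasp_force: 20.0
```

Request:
drive_tool(steps=[{"linear": [-0.003,-0.01,0],"spin": 0},{"linear": [0,0,0.004],"spin": 0},{"linear": [0,0,0],"spin": 0},{"linear": [0,0,0],"spin": 0}])

```text
time: 6.58
eef_pos: [0.6135, -0.0048, 0.0511]
tool_rot: [-0.001, 3.14, -0.001]
contact_force: [0.3, -2.3, 6.9]
grip_width: 0.636
grasp_force: 20.0
```

Request:
drive_tool(steps=[{"linear": [0,0,0],"spin": 0}])

```text
time: 6.7
eef_pos: [0.6135, -0.0048, 0.0511]
tool_rot: [-0.001, 3.14, -0.001]
contact_force: [-0.3, -3.1, 7.6]
grip_width: 0.634
grasp_force: 20.0
```

Request:
drive_tool(steps=[{"linear": [0,0,0],"spin": 0},{"linear": [0,0,0],"spin": 0},{"linear": [0,0,0],"spin": 0},{"linear": [0,0,0],"spin": 0},{"linear": [0,0,0],"spin": 0},{"linear": [0,0,-0.05],"spin": 0},{"linear": [0,0,-0.1],"spin": 0},{"linear": [0,0,-0.15],"spin": 0}], jaw=-1)

```text
time: 7.7
eef_pos: [0.6116, -0.0044, 0.1404]
tool_rot: [0.001, -3.139, -0.0]
contact_force: [0.6, 0.7, -0.6]
grip_width: 1.001
grasp_force: 0.0
```

Request:
drive_tool(steps=[{"linear": [0.129,-0.066,0],"spin": 0},{"linear": [0.129,-0.066,0],"spin": 0},{"linear": [0.129,-0.066,0],"spin": 0},{"linear": [0.129,-0.066,0],"spin": 0},{"linear": [0,0,0],"spin": 0},{"linear": [0,0,0],"spin": 0}])

```text
time: 8.45
eef_pos: [0.459, -0.0838, 0.1413]
tool_rot: [0.0, 3.139, -0.001]
contact_force: [-0.4, -0.8, 0.2]
grip_width: 0.999
grasp_force: 0.0
```

```bash
python3 - <<'E'
from h import *
for n in("top","scene"):
    p,d=optics.snapshot(n); cv2.imwrite(f"pics/{n}2.png",p); W=cloud(n,d)
    s,zt,zm,k=rim(W,np.array([.616,-.006]),.045,.006,zmax=.09); print(n,s.round(4),round(zt,4),round(zm,4),k)
a=cv2.imread("pics/scene2.png")[120:360,200:460];b=cv2.imread("pics/top2.png")[140:320,240:410]
a=cv2.resize(a,(390,360),interpolation=cv2.INTER_CUBIC);b=cv2.resize(b,(340,360),interpolation=cv2.INTER_CUBIC)
cv2.imwrite("pics/c2.png",np.hstack([a,b]))
E
```

```text
top [ 0.614  -0.0064  0.0275] 0.0746 0.073 262
scene [ 0.6147 -0.0035  0.0274] 0.0728 0.0715 241
```

View pics/c2.png

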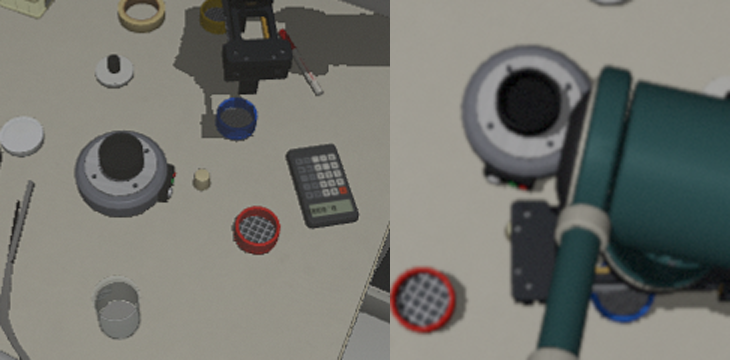

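Left crop: the black pan stands level in the ring at (121,155), with its rim at about 73 mm as expected, so it is seated at about (0.6144, -0.005). The gripper is above the blue sieve, so I pick that next.

Request:
drive_tool(steps=[{"linear": [0,0,0.17],"spin": 0},{"linear": [0.002,-0.001,0.15],"spin": 0},{"linear": [0,0,0.08],"spin": 0},{"linear": [0,0,0.04],"spin": 0},{"linear": [0,0,0],"spin": 0},{"linear": [0,0,0],"spin": 0}])

```text
time: 9.3
eef_pos: [0.4587, -0.0841, 0.0091]
tool_rot: [-0.001, 3.14, -0.001]
contact_force: [-0.5, -0.0, -0.7]
grip_width: 0.999
grasp_force: 0.0
```

Request:
drive_tool(steps=[{"linear": [0,0,0],"spin": 0},{"linear": [0,0,0],"spin": 0},{"linear": [0,0,0],"spin": 0},{"linear": [0,0,0],"spin": 0},{"linear": [0,0,0],"spin": 0},{"linear": [0,0,0],"spin": 0},{"linear": [0,0,0],"spin": 0}], jaw=1)

```text
time: 10.18
eef_pos: [0.4575, -0.0841, 0.0083]
tool_rot: [-0.001, 3.141, -0.0]
contact_force: [-1.1, -0.4, 5.8]
grip_width: 0.636
grasp_force: 20.0
```

Request:
drive_tool(steps=[{"linear": [0,0,-0.05],"spin": 0},{"linear": [0,0,-0.15],"spin": 0},{"linear": [0,0,-0.17],"spin": 0},{"linear": [-0.13,0.066,0],"spin": 0},{"linear": [-0.13,0.066,0],"spin": 0},{"linear": [-0.13,0.066,0],"spin": 0},{"linear": [-0.13,0.066,0],"spin": 0},{"linear": [0,0,0],"spin": 0}])

```text
time: 11.18
eef_pos: [0.6156, -0.0034, 0.1195]
tool_rot: [-0.004, 3.14, 0.0]
contact_force: [-1.0, -1.1, -0.7]
grip_width: 0.635
grasp_force: 20.0
```

Request:
drive_tool(steps=[{"linear": [0,0,0],"spin": 0},{"linear": [0,0,0],"spin": 0},{"linear": [0,0,0],"spin": 0}])

```text
time: 11.55
eef_pos: [0.6123, -0.0052, 0.1191]
tool_rot: [-0.001, -3.141, 0.0]
contact_force: [-0.4, 0.3, -0.9]
grip_width: 0.64
grasp_force: 20.0
```

Request:
drive_tool(steps=[{"linear": [-0.004,0,0.08],"spin": 0},{"linear": [0,0,0.035],"spin": 0},{"linear": [0,0,0.01],"spin": 0},{"linear": [0,0,0.01],"spin": 0},{"linear": [0,0,0.01],"spin": 0},{"linear": [0,0,0.006],"spin": 0},{"linear": [0,0,0],"spin": 0},{"linear": [0,0,0],"spin": 0}])

```text
time: 12.55
eef_pos: [0.6147, -0.0047, 0.0744]
tool_rot: [-0.001, 3.141, -0.0]
contact_force: [-1.2, -0.5, 3.7]
grip_width: 0.635
grasp_force: 20.0
```

Request:
drive_tool(steps=[{"linear": [0,0,0],"spin": 0},{"linear": [0,0,0],"spin": 0},{"linear": [0,0,0],"spin": 0},{"linear": [0,0,0],"spin": 0},{"linear": [0,0,0],"spin": 0},{"linear": [0,0,-0.05],"spin": 0},{"linear": [0,0,-0.1],"spin": 0},{"linear": [0,0,-0.15],"spin": 0}], jaw=-1)

```text
time: 13.55
eef_pos: [0.6134, -0.0047, 0.1641]
tool_rot: [0.001, -3.139, -0.0]
contact_force: [-0.0, 0.3, -0.0]
grip_width: 1.0
grasp_force: 0.0
```

Request:
drive_tool(steps=[{"linear": [0.1355,0.0765,0],"spin": 0},{"linear": [0.1355,0.0765,0],"spin": 0},{"linear": [0.1355,0.0765,0],"spin": 0},{"linear": [0.1355,0.0765,0],"spin": 0},{"linear": [0,0,0.1],"spin": 0},{"linear": [0,0,0],"spin": 0},{"linear": [0,0,0],"spin": 0}])

```text
time: 14.42
eef_pos: [0.4527, 0.087, 0.135]
tool_rot: [-0.0, 3.14, 0.0]
contact_force: [0.8, 0.7, 0.4]
grip_width: 1.001
grasp_force: 0.0
```

```bash
python3 - <<'E'
from h import *
for n in("top","scene"):
    p,d=optics.snapshot(n); cv2.imwrite(f"pics/{n}3.png",p); W=cloud(n,d)
    s,zt,zm,k=rim(W,np.array([.614,-.005]),.045,.006,zmax=.115); print(n,s.round(4),round(zt,4),round(zm,4),k)
a=cv2.imread("pics/scene3.png")[120:360,200:460];b=cv2.imread("pics/top3.png")[140:320,240:410]
a=cv2.resize(a,(390,360),interpolation=cv2.INTER_CUBIC);b=cv2.resize(b,(340,360),interpolation=cv2.INTER_CUBIC)
cv2.imwrite("pics/c3.png",np.hstack([a,b]))
E
```

```text
top [ 0.6151 -0.006   0.0276] 0.097 0.0956 295
scene [ 0.6154 -0.0031  0.0277] 0.0957 0.0943 258
```

View pics/c3.png

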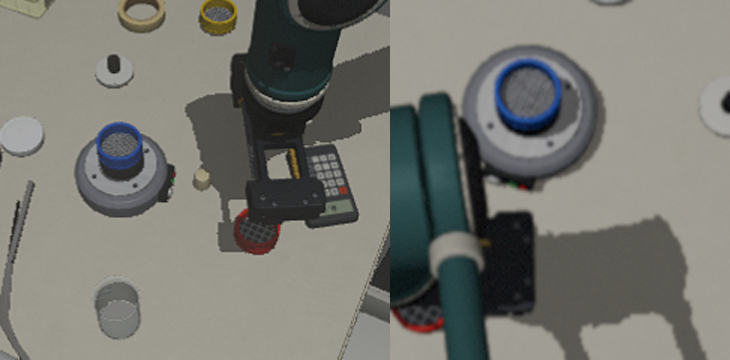

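The blue sieve sits level on the pan at left crop (120,143). Its rim is at about 96 mm, so it is seated at (0.6153, -0.0046). Now the red sieve.

Request:
drive_tool(steps=[{"linear": [0,0,0.17],"spin": 0},{"linear": [0.002,0.001,0.14],"spin": 0},{"linear": [0,0,0.07],"spin": 0},{"linear": [0,0,0.04],"spin": 0},{"linear": [0,0,0],"spin": 0},{"linear": [0,0,0],"spin": 0}])

```text
time: 15.28
eef_pos: [0.4525, 0.0874, 0.0089]
tool_rot: [-0.0, 3.139, 0.0]
contact_force: [0.1, 0.0, -0.5]
grip_width: 0.998
grasp_force: 0.0
```

Request:
drive_tool(steps=[{"linear": [0,0,0],"spin": 0},{"linear": [0,0,0],"spin": 0},{"linear": [0,0,0],"spin": 0},{"linear": [0,0,0],"spin": 0},{"linear": [0,0,0],"spin": 0},{"linear": [0,0,0],"spin": 0},{"linear": [0,0,0],"spin": 0}], jaw=1)

```text
time: 16.15
eef_pos: [0.4513, 0.0874, 0.008]
tool_rot: [-0.001, 3.141, 0.0]
contact_force: [-1.1, 0.2, 4.5]
grip_width: 0.637
grasp_force: 20.0
```

Request:
drive_tool(steps=[{"linear": [0,0,-0.05],"spin": 0},{"linear": [0,0,-0.19],"spin": 0},{"linear": [0,0,-0.19],"spin": 0},{"linear": [-0.136,-0.077,0],"spin": 0},{"linear": [-0.136,-0.077,0],"spin": 0},{"linear": [-0.136,-0.077,0],"spin": 0},{"linear": [-0.136,-0.077,0],"spin": 0},{"linear": [0,0,0],"spin": 0}])

```text
time: 17.15
eef_pos: [0.6168, -0.0067, 0.1372]
tool_rot: [0.003, 3.14, -0.001]
contact_force: [0.3, 0.4, -0.0]
grip_width: 0.638
grasp_force: 20.0
```

Request:
drive_tool(steps=[{"linear": [0,0,0],"spin": 0},{"linear": [0,0,0],"spin": 0},{"linear": [0,0,0],"spin": 0}])

```text
time: 17.52
eef_pos: [0.6135, -0.0043, 0.1369]
tool_rot: [0.002, -3.141, -0.0]
contact_force: [-0.1, -0.0, -1.2]
grip_width: 0.633
grasp_force: 20.0
```

Request:
drive_tool(steps=[{"linear": [-0.004,0,0.07],"spin": 0},{"linear": [0,0,0.025],"spin": 0},{"linear": [0,0,0.01],"spin": 0},{"linear": [0,0,0.01],"spin": 0},{"linear": [0,0,0.01],"spin": 0},{"linear": [0,0,0.009],"spin": 0},{"linear": [0,0,0],"spin": 0},{"linear": [0,0,0],"spin": 0}])

```text
time: 18.52
eef_pos: [0.616, -0.0051, 0.097]
tool_rot: [-0.001, 3.141, -0.0]
contact_force: [0.3, -0.2, 2.0]
grip_width: 0.638
grasp_force: 20.0
```

Request:
drive_tool(steps=[{"linear": [0,0,0.002],"spin": 0},{"linear": [0,0,0],"spin": 0},{"linear": [0,0,0],"spin": 0},{"linear": [0,0,0],"spin": 0},{"linear": [0,0,0],"spin": 0},{"linear": [0,0,-0.05],"spin": 0},{"linear": [0,0,-0.1],"spin": 0},{"linear": [0,0,-0.15],"spin": 0}], jaw=-1)

```text
time: 19.52
eef_pos: [0.6146, -0.0049, 0.1863]
tool_rot: [0.001, -3.139, -0.0]
contact_force: [0.2, -0.0, 0.9]
grip_width: 0.997
grasp_force: 0.0
```

Request:
drive_tool(steps=[{"linear": [-0.005,-0.15,0],"spin": 0},{"linear": [-0.005,-0.15,0],"spin": 0},{"linear": [-0.005,-0.15,0],"spin": 0},{"linear": [-0.005,-0.15,0],"spin": 0},{"linear": [0,0,0.15],"spin": 0},{"linear": [0,0,0.1],"spin": 0},{"linear": [0,0,0],"spin": 0},{"linear": [0,0,0],"spin": 0}], jaw=-0.2)

```text
time: 20.52
eef_pos: [0.6228, -0.1852, 0.1128]
tool_rot: [-0.001, 3.139, -0.001]
contact_force: [0.6, -0.3, 0.4]
grip_width: 0.597
grasp_force: 0.0
```

```bash
python3 - <<'E'
from h import *
for n in("top","scene"):
    p,d=optics.snapshot(n); cv2.imwrite(f"pics/{n}4.png",p); W=cloud(n,d)
    s,zt,zm,k=rim(W,np.array([.615,-.005]),.045,.006,zmax=.14); print(n,s.round(4),round(zt,4),round(zm,4),k)
    W=cloud(n,np.load(n+"0.npy")).reshape(-1,3)
    Q=W[(np.hypot(W[:,0]-.622,W[:,1]+.185)<.034)]
    for lo,hi in((.009,.018),(.028,.045)):
        q=Q[(Q[:,2]>lo)&(Q[:,2]<hi)]; c,r=cv2.minEnclosingCircle((q[:,:2]*1000).astype(np.float32)); print(" lid",lo,np.round(c,1),round(r,1),q[:,2].max().round(4),np.median(q[:,2]).round(4),len(q))
a=cv2.imread("pics/scene4.png")[120:360,200:460];b=cv2.imread("pics/top4.png")[140:320,240:440]
a=cv2.resize(a,(390,360),interpolation=cv2.INTER_CUBIC);b=cv2.resize(b,(400,360),interpolation=cv2.INTER_CUBIC)
cv2.imwrite("pics/c4.png",np.hstack([a,b]))
E
```

```text
top [ 0.6161 -0.0063  0.0273] 0.1204 0.1188 298
 lid 0.009 [ 622.4 -186.8] 28.3 0.018 0.0135 614
 lid 0.028 [ 621.7 -185. ] 9.9 0.0416 0.0371 91
scene [ 0.6167 -0.0033  0.0274] 0.1188 0.1174 261
 lid 0.009 [ 622.9 -183.3] 28.4 0.0179 0.0122 335
 lid 0.028 [ 622.5 -183.5] 9.0 0.0404 0.0358 59
```

View pics/c4.png

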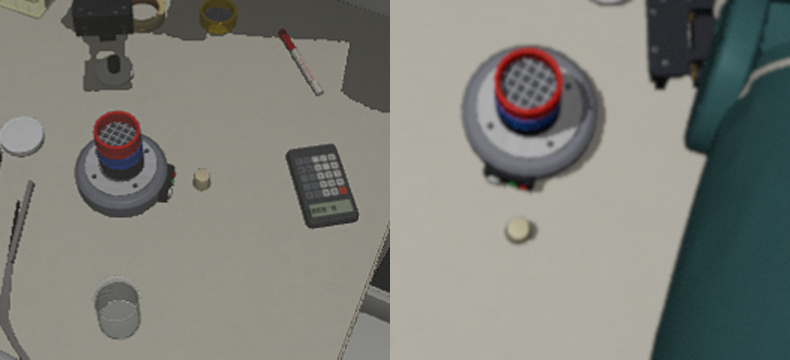

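The red sieve sits level on the blue one at left crop (118,130), rim at about 119 mm, so it is seated. The gripper is over the lid.

Request:
drive_tool(steps=[{"linear": [0,0,0.15],"spin": 0},{"linear": [0,0.001,0.1],"spin": 0},{"linear": [0,0,0.05],"spin": 0},{"linear": [0,0,0.02],"spin": 0},{"linear": [0,0,0],"spin": 0},{"linear": [0,0,0],"spin": 0}])

```text
time: 21.38
eef_pos: [0.6229, -0.1851, 0.0165]
tool_rot: [-0.001, 3.139, -0.001]
contact_force: [1.1, -0.0, 0.1]
grip_width: 0.604
grasp_force: 0.0
```

Request:
drive_tool(steps=[{"linear": [0,0,0],"spin": 0},{"linear": [0,0,0],"spin": 0},{"linear": [0,0,0],"spin": 0},{"linear": [0,0,0],"spin": 0},{"linear": [0,0,0],"spin": 0},{"linear": [0,0,0],"spin": 0},{"linear": [0,0,0],"spin": 0}], jaw=1)

```text
time: 22.25
eef_pos: [0.6217, -0.1847, 0.015]
tool_rot: [0.001, -3.142, 0.0]
contact_force: [0.7, -0.1, 0.8]
grip_width: 0.198
grasp_force: 20.0
```

Request:
drive_tool(steps=[{"linear": [0,0,-0.1],"spin": 0},{"linear": [0,0,-0.19],"spin": 0},{"linear": [0,0,-0.19],"spin": 0},{"linear": [0.005,0.15,0],"spin": 0},{"linear": [0.005,0.15,0],"spin": 0},{"linear": [0.005,0.15,0],"spin": 0},{"linear": [0.005,0.15,0],"spin": 0},{"linear": [0,0,0],"spin": 0}])

```text
time: 23.25
eef_pos: [0.6151, -0.0018, 0.1586]
tool_rot: [0.007, -3.141, -0.001]
contact_force: [0.2, 0.4, -0.2]
grip_width: 0.198
grasp_force: 20.0
```

Request:
drive_tool(steps=[{"linear": [0,0,0],"spin": 0},{"linear": [0,0,0],"spin": 0},{"linear": [0,0,0],"spin": 0}])

```text
time: 23.62
eef_pos: [0.6156, -0.0058, 0.1588]
tool_rot: [-0.002, -3.141, 0.0]
contact_force: [0.1, 0.6, -0.5]
grip_width: 0.197
grasp_force: 20.0
```

Request:
drive_tool(steps=[{"linear": [0,0.002,0.05],"spin": 0},{"linear": [0,0,0.025],"spin": 0},{"linear": [0,0,0.01],"spin": 0},{"linear": [0,0,0.01],"spin": 0},{"linear": [0,0,0.01],"spin": 0},{"linear": [0,0,0.004],"spin": 0},{"linear": [0,0,0],"spin": 0},{"linear": [0,0,0],"spin": 0}])

```text
time: 24.62
eef_pos: [0.6159, -0.004, 0.1269]
tool_rot: [-0.001, 3.141, 0.0]
contact_force: [-1.9, 0.0, 3.6]
grip_width: 0.193
grasp_force: 20.0
```

Contact at the expected height; I release, back off and check.

Request:
drive_tool(steps=[{"linear": [0,0,0],"spin": 0},{"linear": [0,0,0],"spin": 0},{"linear": [0,0,0],"spin": 0},{"linear": [0,0,0],"spin": 0},{"linear": [0,0,-0.05],"spin": 0},{"linear": [0,0,-0.1],"spin": 0},{"linear": [0,0,-0.15],"spin": 0},{"linear": [0,0,0],"spin": 0}], jaw=-0.2)

```text
time: 25.62
eef_pos: [0.619, -0.0043, 0.2227]
tool_rot: [-0.001, 3.131, -0.001]
contact_force: [0.4, 0.2, 0.1]
grip_width: 0.603
grasp_force: 0.0
```

Request:
drive_tool(steps=[{"linear": [0.15,0.1,0],"spin": 0},{"linear": [0.15,0.1,0],"spin": 0},{"linear": [0.15,0.1,0],"spin": 0},{"linear": [0.15,0.1,0],"spin": 0},{"linear": [0,0.1,0],"spin": 0},{"linear": [0,0,0],"spin": 0},{"linear": [0,0,0],"spin": 0}])

```text
time: 26.5
eef_pos: [0.4356, 0.1454, 0.2162]
tool_rot: [0.001, -3.141, 0.001]
contact_force: [-0.1, 0.4, -0.3]
grip_width: 0.599
grasp_force: 0.0
```

```bash
python3 - <<'E'
from h import *
for n in("top","scene"):
    p,d=optics.snapshot(n); cv2.imwrite(f"pics/{n}5.png",p); W=cloud(n,d).reshape(-1,3)
    Q=W[np.hypot(W[:,0]-.616,W[:,1]+.005)<.034]
    q=Q[(Q[:,2]>.117)&(Q[:,2]<.132)]; c,r=cv2.minEnclosingCircle((q[:,:2]*1000).astype(np.float32))
    A=np.c_[q[:,:2]-.0,np.ones(len(q))]; g=np.linalg.lstsq(A,q[:,2],rcond=None)[0]
    print(n,np.round(c,1),r,"disc z",np.median(q[:,2]),"slopes",g[:2],"knob",np.percentile(Q[:,2],98),len(q))
    for m,x in(("yellow",(.4638,-.276)),("beaker",(.6255,.186))): print(m,rim(W,np.array(x))[0].round(4))
a=cv2.imread("pics/scene5.png")[110:350,200:460];b=cv2.imread("pics/top5.png")[140:320,240:440]
a=cv2.resize(a,(390,360),interpolation=cv2.INTER_CUBIC);b=cv2.resize(b,(400,360),interpolation=cv2.INTER_CUBIC)
cv2.imwrite("pics/c5.png",np.hstack([a,b]))
E
```

```text
top [616.3  -5.4] 28.41474723815918 disc z 0.1251488373465267 slopes [0.01248489 0.0059625 ] knob 0.14997007027563306 815
yellow [ 0.4637 -0.2772  0.0273]
beaker [0.625  0.1854 0.0265]
scene [617.1  -2.4] 28.86667251586914 disc z 0.12408843761079012 slopes [-9.88253638e-07 -3.04362167e-02] knob 0.14814772111178973 571
yellow [ 0.4639 -0.2748  0.0273]
beaker [0.6257 0.1877 0.0262]
```

View pics/c5.png

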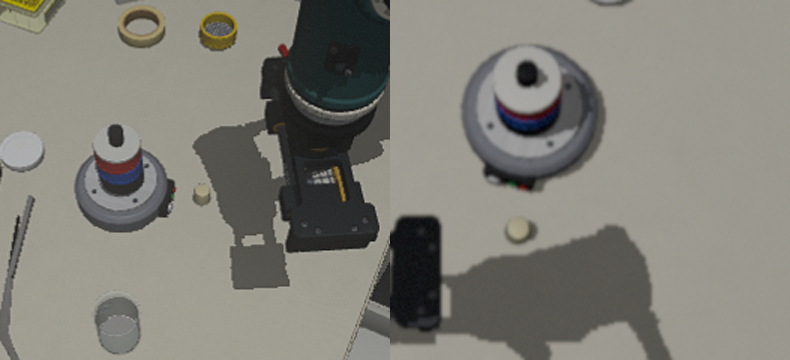

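The picture shows the complete tower, level, with the lid at left crop (117,143). The disc is at about 125 mm and the knob at about 149 mm, both as expected. The yellow sieve and beaker have not moved and the arm is clear.

```bash
python3 -c "from workcell import hand_in; print(hand_in())"
```

```text
the job is handed in; nothing more can be done
None
```

The sieve tower (pan, fine, coarse, lid) is seated on the shaker, the medium sieve and beaker are where they stood, and the job was handed in after about 27 s of the 96 s; no verdict came back.

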